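# Close and clip the packed lunch box

## Robot

A 6-joint arm with a two-finger parallel gripper is mounted at the origin on a cart in front of the work surface, level with it; the furniture and walls round the work are solid. World frame = base frame: x ahead of the robot, y to its left, z up, the work surface at z = 0. Lengths are in m, angles in rad, forces in N, time in s.
With the tool pointing down it reaches from about 0.3 to 0.775 m from the base axis. Payload 14.6 kg.
Tool frame: the origin (TCP) lies at the centre of the arm's flange, where the gripper is bolted on; the fingertips stand 199 mm ahead of it and the grasp point (between the pads) lies ctrl.tcp_to_grasp ahead of it (ctrl.tcp_to_grasp is the distance from the TCP to the grasp point, in m); z points along the fingers, y is the line along which they close (so a half turn about z gives the same grasp; the last joint's range is limited). The gripper opens to 94 mm and grips with 3 to 60 N. Pads are 16 mm wide; open, the fingers measure 119 mm over their backs; the gripper's body (75 mm by 177 mm) begins 78 mm behind the grasp point.
Start: joints at [-1.37, 0.3, 1.521, -0, 1.321, -0.067], TCP at [0.146, -0.53, 0.405] pointing down, gripper open.
Joint ranges: [-3.03, 3.03], [-0.79, 2.21], [0.23, 2.52], [-1.04, 4.18], [0, 3.07], [-2.55, 2.55]. Speed limits (rad/s): [2.22, 2.22, 2.57, 3.14, 3.14, 3.14].

## Interface

Orientations are given as [roll, pitch, yaw] about the fixed x, y, z axes, in that order (R = Rz(yaw) Ry(pitch) Rx(roll)).
In Python, from station import ctrl gives the robot as it stands. The module is installed in compiled form; this text tells all that it offers.
- The arm moves only by the shell command python3 -m jog 'ROWS' [OPENING] [FORCE]. ROWS is JSON, a list of rows, each a list of 6 numbers: the shift along the tool's x, y, z in cm, then the turn, a rotation vector about the tool's x, y, z in rad. In form: [[tx, ty, tz, ax, ay, az], ...]. A call has 1 to 8 rows; each row is the pose to reach, as a shift and turn from the pose commanded when the call began, along the tool's axes at that moment; what a row does not reach only later rows make up. A row lasts 1/10 s, in which the tool goes at most 50 mm and 8.59 degrees, less where a joint would pass 70% of its speed; a pose out of reach is approached as far as the arm can. A call with a gripper value outside its range is refused whole. OPENING is the opening in per cent of the stroke, from 0 (shut) to 100 (fully open), set as the call begins (- or left out, the last holds). The fingers move at their own pace and stop on an object; FORCE is the grip in N (left out, the last holds). Time passes only in rows, so rows that repeat a pose let the fingers close. It gives the time, the measured TCP pose, the force, the opening and the grip force at its end, in the units of the state.
- ctrl.get_obs(): the state, without advancing time (a new reading comes with each control period).
- ctrl.camera(name): name is "scene" or "top" or "wrist"; returns a dict with "img" (400x640x3 uint8, blue, green, red), "intrinsics" (3x3 intrinsics, pixels), "R" (3x3) and "t" (3): a world point X has camera coordinates R X + t. Camera axes: x right, y down, z forward; pixel columns grow to the right and rows downward; lengths in m; the calibration is good to about 2 mm. The wrist camera is an equidistant fisheye: a pixel r from the principal point sees the ray r / f radians off the axis. A picture is of the moment at which its call begins. There is no depth.
- ctrl.hand_in(): hands the job in; it is judged then, once.
The state is a dict: "time_s": time; "qpos": joint angles; "joint_vel": joint speeds; "tau": joint torques, N m; "ee_pos": TCP position; "eef_rot": TCP orientation; "force": force on the tool from outside, world axes, zero at the start; "moment": the same for the moment, N m; "grip_width": finger opening in m; "grip_force": force on a finger pad.
Only numpy, scipy, OpenCV 4.12 (cv2) and the standard library are available. Lean on these libraries where they do the work, as an engineer would, in place of code of your own. Each camera call takes 0.05 s, during which the arm holds its last target. There are 200 camera calls.

## Task

The steel lunch box on the board is packed. Swing its lid down onto the seal, hook the wire loop of the front clip over the upturned keeper on the lid so that its bar lies down behind the lip, then press the clip's lever down until it snaps flat against the front of the box and holds the lid tight. Do not shove the box about or disturb the things standing round it, and leave everything let go.

Things in the scene. Friction and masses are not known exactly. Their poses are not given: they have to be found in the camera images.
- lunch_box: Plain steel lunch box with a hinged lid, heavy (2.5 to 3.5 kg), loose on a board 16 mm thick: 130 mm deep (x), 200 wide (y), walls 86 high. Origin: centre of its underside. x points from the clip (front, towards the robot) to the hinge (back), y left, z up. 'Box (x, y, z)' below means mm in this frame.
- lid (a joint): Lid angle in rad: about 0 (0.01 at most) shut tight with the seal squeezed, about 0.03 lying loosely on the springy seal (front edge 4 mm proud), larger is open. Starts at 0.6 to 1.0; a stiff hinge holds it (3 to 5 N at the edge moves it). Squeezed, the seal pushes back with 20 N. At 0 the lid's flat top is at z = 100, its front at x = -68; 208 wide. Hinge line along y through box (69, *, 90).
- lid_edge (a point): Point on the upper (outer) face of the lid, on its middle line, 104 mm in front of the hinge line and 10 mm above the lid's underside: a good place to push the lid down. Its axes turn with the lid.
- keeper_seat (a point): Where the middle of the loop's bar must lie: in the channel of the keeper, a dark steel hook 22 mm wide (y) at the middle of the lid's front edge. Channel floor 3 mm below this point, 11.5 mm front to back; a lip 3 mm thick in front rises 6 mm above the floor, a 4 mm shoulder behind. At box (-81, 0, 98) with the lid at 0; 4.6 mm higher when the lid lies loose. Moves with the lid.
- loop_bar (a point): Middle of the bar of the clip's wire loop, a U of round steel rod 6 mm thick. The bar runs along y; the loop is 51 mm wide outside, 39 inside, so it straddles the keeper; it can be gripped across its width from above. The bar is 39.7 mm from the pin joining the loop to the lever, the pin 14 mm from the lever's pivot: the bar can be 26 to about 45 mm from that pivot. Starts leaning out in front.
- clip_loop (a joint): Angle of the loop against the lever, in rad: 0 when closed, larger as the loop leans outward, limit 2.12; a little friction holds it where it is left. Starts at 1.85 to 2.08.
- clip_lever (a joint): Lever angle in rad: 0 closed, hanging straight down along the box front; 1.57 straight out; limit 2.15. Pivot along y through box (-78, *, 72). Starts at 1.35 to 1.75, held by 0.05 N m of friction; follows the loop as that is carried. With the bar seated on a loose lid it is at 1.0 to 1.7; pressing it home takes up to 0.17 N m; below about 0.2 it is past dead centre and stays shut.
- lever_end (a point): Middle of the thumb plate at the lever's free end, on its outer face: 28 mm wide, 24 mm long, slightly flared end. Lies 42 mm along the lever from its pivot and 17 mm off to the outer side. With the lever closed the outer face is upright at box x = -95, z = 24 to 48, 5 mm farther out than the keeper's lip above it (top at z = 101), and this point is at box (-95, 0, 30).
- tumbler: Steel tumbler, 68 mm across, 92 mm high, standing left behind the box; origin at the centre of its underside. Leave alone.
- garlic: Garlic bulb, 50 mm, left in front; origin at its underside. Leave alone.
- spice_jar: Spice jar with black cap, 41 mm across, 105 mm high, standing left of the box near the tumbler; origin at the centre of its underside. Leave alone.
- teaspoon: Steel teaspoon, 130 x 27 x 11 mm, lying on the board at its right front corner; origin at the centre of its underside. Leave alone.

How it is judged:
By the outcome, as a careful person would: the job done as asked, in the order asked, and still so for the second after the job is handed in, with the robot touching nothing.
It also fails if it takes over 45 s, if anything falls off the work surface, if the arm or the gripper's body presses on something with over 40 N, if the wrist force passes 120 N, or if a joint passes its speed limit or range.

## Working session

There is one attempt and no reset: what is moved stays moved. The work goes in short steps, Python scripts to look and compute and a shell command to move; the robot and the scene stay as the last step left them, time stands still between calls to the robot, and variables do not carry over. Pictures are saved under pics/ and viewed, at most 10 in all, crops included, and the job is handed in when it is done.

```bash
mkdir -p pics; ls; python3 - <<'E'
from station import ctrl
import cv2,numpy as np
o=ctrl.get_obs()
print({k:np.round(v,4).tolist() for k,v in o.items()},ctrl.tcp_to_grasp)
for n in("scene","top"):
    c=ctrl.camera(n);cv2.imwrite(f"pics/{n}0.png",c["img"])
    np.savez(f"{n}0.npz",**c)
    print(n,c["intrinsics"].tolist(),c["R"].round(4).tolist(),c["t"].round(4).tolist())
E
```

```text
pics
{'time_s': 0.0, 'qpos': [-1.3696, 0.3005, 1.5216, 0.0, 1.3207, -0.0666], 'joint_vel': [-0.0003, -0.0003, 0.0013, -0.0001, 0.0002, 0.0006], 'tau': [-0.0029, -53.1816, -35.2744, 0.0707, 0.0243, -0.0001], 'ee_pos': [0.1455, -0.5304, 0.4041], 'eef_rot': [-3.1404, -0.0001, 0.2677], 'force': [-0.3605, -0.6595, 0.0643], 'moment': [0.0324, 0.0244, -0.0331], 'grip_force': 0.0, 'grip_width': 0.094} 0.1804
scene [[443.0518465515056, 0.0, 320.7835033484151], [0.0, 443.0518465515056, 197.48417374158757], [0.0, 0.0, 1.0]] [[-0.6468, -0.7623, -0.0253], [-0.3503, 0.3263, -0.8779], [0.6775, -0.559, -0.4781]] [0.4232, 0.2466, 0.637]
top [[371.1780463412457, 0.0, 319.4690143906568], [0.0, 371.1780463412457, 199.963465820786], [0.0, 0.0, 1.0]] [[-0.0276, -0.9996, -0.0082], [-0.9901, 0.0284, -0.1375], [0.1377, 0.0044, -0.9905]] [0.135, 0.5474, 0.8684]
```

View pics/scene0.png

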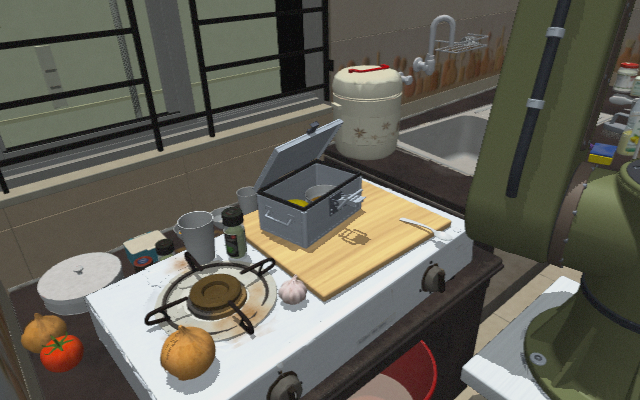

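View pics/top0.png

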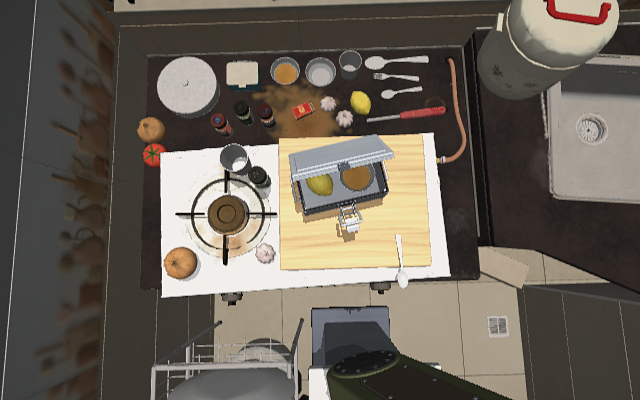

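Scene view: open lid, clip out in front (around 345,200), garlic at (293,290). Top view: box around (343,180) with a small yaw, clip around (348,218). I'll enlarge both for corner picking.

```bash
python3 - <<'E'
import cv2,numpy as np
a=cv2.imread("pics/top0.png")[128:244,282:402];b=cv2.imread("pics/scene0.png")[116:248,250:370]
A=cv2.resize(a,(400,387),interpolation=cv2.INTER_CUBIC);B=cv2.resize(b,(400,440),interpolation=cv2.INTER_CUBIC)
o=np.zeros((440,800,3),np.uint8);o[:387,:400]=A;o[:,400:]=B
cv2.imwrite("pics/c1.png",o)
E
```

```text
(no output)
```

View pics/c1.png

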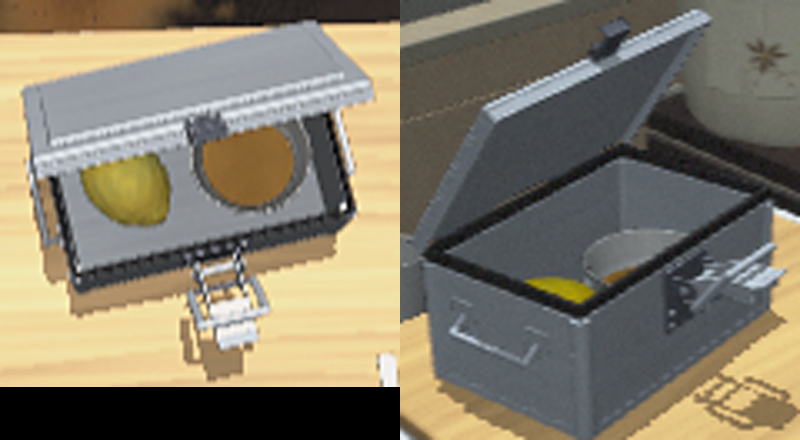

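```bash
cat > h.py <<'E'
import numpy as np,cv2
from scipy.spatial.transform import Rotation as Ro
def proj(c,X):
    p=c["R"]@X+c["t"]
    k=c["intrinsics"];return np.array([k[0,0]*p[0]/p[2]+k[0,2],k[1,1]*p[1]/p[2]+k[1,2]])
def lidpt(p,a):  # closed pos (mm, box) -> at lid angle a (opens upward)
    d=np.array(p,float)-[69,0,90]; c,s=np.cos(a),np.sin(a)
    return np.array([69+c*d[0]+s*d[2],d[1],90-s*d[0]+c*d[2]])
def rot(d,a): # rotate in xz: closed lever along -z; outward to -x
    c,s=np.cos(a),np.sin(a); return np.array([c*d[0]+s*d[2],d[1],-s*d[0]+c*d[2]])
def world(b,x,y,yaw,z0=16):
    c,s=np.cos(yaw),np.sin(yaw);b=np.asarray(b,float)
    return np.array([x+c*b[0]-s*b[1],y+s*b[0]+c*b[1],z0+b[2]])/1000
PIV=np.array([-78,0,72.])
def leverpt(p,L): return PIV+rot(np.array(p,float)-PIV,-0+ -(-L)) 
E
cat > fit.py <<'E'
from h import *
from scipy.optimize import least_squares
T=np.load("top0.npz");S=np.load("scene0.npz")
t=lambda u,v:np.array([282+u/3.3333,128+v/3.3333])-.35
s=lambda u,v:np.array([250+(u-400)/3.3333,116+v/3.3333])-.35
B=[(T,t(73,287),[-65,100,87]),(T,t(356,218),[-65,-100,87]),
(S,s(582,436),[-65,100,0]),(S,s(436,376),[65,100,0]),(S,s(428,258),[65,100,88]),(S,s(583,313),[-65,100,88]),(S,s(771,195),[-65,-100,88])]
Ld=[(T,t(35,163),[-68,104,95]),(T,t(374,101),[-68,-104,95]),(T,t(207,127),[-80,0,96]),(S,s(489,106),[-68,104,95]),(S,s(709,17),[-68,-104,95]),(S,s(608,42),[-80,0,96])]
def f(q):
    r=[proj(c,world(p,*q[:3]))-u for c,u,p in B]+[proj(c,world(lidpt(p,q[3]),*q[:3]))-u for c,u,p in Ld]
    return np.concatenate(r)
r=least_squares(f,[500,50,.0,.8],x_scale=[10,10,.1,.1],loss='soft_l1')
print(r.x.round(3));print(f(r.x).reshape(-1,2).round(1).tolist())
q=r.x
# bar & plate: in box plane y=0
def pt(w):
    A=least_squares(lambda g:np.concatenate([proj(c,world([g[0],0,g[1]],*q[:3]))-u for c,u in w]),[-110,80],x_scale=10)
    return A.x.round(1),A.fun.round(1)
print("bar top-only z=80..110:",[ (z,least_squares(lambda g:proj(T,world([g[0],g[1],z],*q[:3]))-t(232,316),[-110,0]).x.round(1).tolist()) for z in(70,90,110)])
for L in(1.35,1.55,1.75):
  for lo in(1.85,2.08):
    end=leverpt([-95,0,30],L); pin=leverpt([-78,0,58],L)
    # closed: bar above the pivot: pin + 39.7 up -> bar
    bar=pin+rot(np.array([0,0,39.7]),L-lo)
    bar2=pin+rot(np.array([0,0,39.7]),-(L-lo)); 
    print(L,lo,"end",end.round(),"pin",pin.round(),"bar",bar.round(),"|",[proj(c,world(bar+[0,y,0],*q[:3])).round(1).tolist() for c in(T,S) for y in(22,-22)],"end",[proj(c,world(end,*q[:3])).round(1).tolist() for c in(T,S)])
print("obs top bar ends",t(193,325),t(270,308),"plate",t(237,325),"scene plate",s(770,275))
E
python3 fit.py
```

```text
[5.98303e+02 7.12440e+01 1.92000e-01 9.55000e-01]
[[-0.5, -1.6], [0.7, -0.1], [1.5, 2.4], [-0.2, -0.3], [-1.7, -0.7], [-0.7, 1.5], [1.5, 0.2], [-0.5, 0.6], [0.6, -3.5], [0.5, 1.8], [-0.8, 0.8], [-0.4, -2.3], [1.5, -0.4]]
bar top-only z=80..110: [(70, [-110.5, -2.3]), (90, [-111.7, -0.4]), (110, [-112.8, 1.4])]
1.35 1.85 end [-123.    0.   79.] pin [-92.   0.  69.] bar [-111.    0.  104.] | [[341.7, 223.8], [361.2, 219.4], [347.1, 194.8], [359.7, 186.5]] end [[351.8, 227.6], [358.3, 203.0]]
1.35 2.08 end [-123.    0.   79.] pin [-92.   0.  69.] bar [-118.    0.   99.] | [[342.4, 227.2], [361.7, 222.9], [350.1, 198.3], [362.8, 189.8]] end [[351.8, 227.6], [358.3, 203.0]]
1.55 1.85 end [-120.    0.   88.] pin [-92.   0.  72.] bar [-104.    0.  110.] | [[341.1, 220.5], [360.7, 216.1], [344.2, 191.2], [356.9, 183.0]] end [[351.9, 226.3], [357.4, 198.9]]
1.55 2.08 end [-120.    0.   88.] pin [-92.   0.  72.] bar [-112.    0.  106.] | [[341.9, 224.3], [361.4, 219.9], [347.6, 194.1], [360.3, 185.7]] end [[351.9, 226.3], [357.4, 198.9]]
1.75 1.85 end [-116.    0.   96.] pin [-92.   0.  74.] bar [-96.   0. 114.] | [[340.4, 216.7], [360.1, 212.3], [340.9, 188.2], [353.7, 180.1]] end [[351.8, 224.3], [355.8, 194.7]]
1.75 2.08 end [-116.    0.   96.] pin [-92.   0.  74.] bar [-105.    0.  112.] | [[341.3, 220.8], [360.9, 216.4], [344.6, 190.3], [357.3, 182.1]] end [[351.8, 224.3], [355.8, 194.7]]
obs top bar ends [339.55057901 225.15097501] [362.65081001 220.05092401] plate [352.75071101 225.15097501] scene plate [360.65111001 198.15082501]
```

```bash
cat >> h.py <<'E'
BOX=(598.3,71.24,.192)
def go(b,ahead=.199,yaw=None,pitch=0,n=0):
    """row that brings point `ahead` of flange to box point b (mm), tool down"""
    from station import ctrl
    o=ctrl.get_obs();R0=Ro.from_euler('xyz',o['eef_rot'])
    R1=Ro.from_euler('z',BOX[2] if yaw is None else yaw)*Ro.from_euler('y',pitch)*Ro.from_euler('x',np.pi)
    p=world(b,*BOX)-R1.apply([0,0,ahead])
    d=R0.inv().apply(p-o['ee_pos'])*100;w=(R0.inv()*R1).as_rotvec()
    print("row",d.round(2).tolist(),w.round(3).tolist(),"dist",np.linalg.norm(d).round(1))
def where(ahead=.199):
    from station import ctrl
    o=ctrl.get_obs();R0=Ro.from_euler('xyz',o['eef_rot'])
    X=(o['ee_pos']+R0.apply([0,0,ahead]))*1000-[BOX[0],BOX[1],16]
    c,s=np.cos(BOX[2]),np.sin(BOX[2])
    print("tip box",np.round([c*X[0]+s*X[1],-s*X[0]+c*X[1],X[2]],1),"rpy",np.round(o['eef_rot'],3),"F",np.round(o['force'],1),"t",round(o['time_s'],2),"w",round(o['grip_width'],4),o['grip_force'])
E
python3 -c "
from h import *
go([-120,0,235])"
```

```text
row [47.62, -46.95, -4.54] [-0.001, -0.0, 0.076] dist 67.0
```

```bash
python3 -m jog '[[3,-3,-1,0,0,0],[6,-6,-2,0,0,0.03],[9.4,-9.2,-3,0,0,0.076],[12.8,-12.6,-4,0,0,0.076],[16.2,-16,-4.54,0,0,0.076],[19.6,-19.4,-4.54,0,0,0.076],[23,-22.7,-4.54,0,0,0.076],[26.4,-26,-4.54,0,0,0.076]]' 0 20 && python3 -c "
from h import *
go([-120,0,235])"
```

```text
time_s: 0.9
ee_pos: [0.3317, -0.208, 0.4501]
eef_rot: [3.141, -0.0, 0.191]
force: [1.4, -0.4, -1.7]
grip_width: 0.0335
grip_force: 0.0
row [19.49, -22.33, 0.01] [0.0, -0.0, -0.001] dist 29.6
```

```bash
python3 -m jog '[[3.2,-3.6,0,0,0,0],[6.4,-7.2,0,0,0,0],[9.6,-10.8,0,0,0,0],[12.8,-14.4,0,0,0,0],[16,-18,0,0,0,0],[19,-21.5,0,0,0,0],[19.49,-22.33,0,0,0,0],[19.49,-22.33,0,0,0,0]]' && python3 - <<'E'
from h import *
from station import ctrl
where()
c=ctrl.camera("wrist");np.savez("w1.npz",**c);cv2.imwrite("pics/w1.png",c["img"])
print(c["intrinsics"].tolist())
E
```

```text
time_s: 1.7
ee_pos: [0.4803, 0.0476, 0.4494]
eef_rot: [-3.141, 0.001, 0.194]
force: [-0.7, -0.3, 0.1]
grip_width: 0.0003
grip_force: 0.0
tip box [-120.6   -0.7  234.4] rpy [-3.141e+00  1.000e-03  1.940e-01] F [-0.7 -0.3  0.1] t 1.7 w 0.0003 0.0
[[309.70691628693146, 0.0, 320.4132493573773], [0.0, 309.70691628693146, 197.33146979159648], [0.0, 0.0, 1.0]]
```

View pics/w1.png

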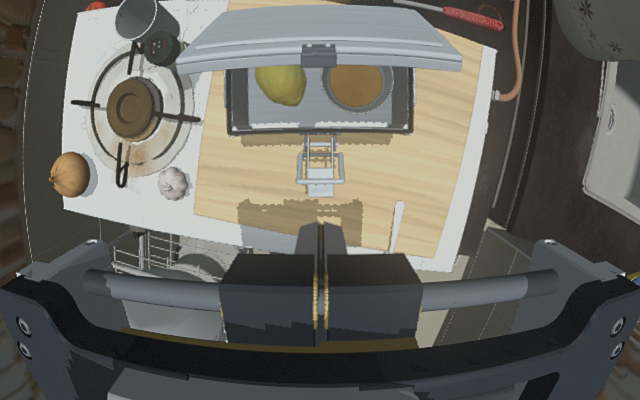

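```bash
cat > fit2.py <<'E'
exec(open("fit.py").read().split("def f(q)")[0])
W=dict(np.load("w1.npz"))
def pj(c,X):
    if c is not W: return proj(c,X)
    p=c["R"]@X+c["t"];k=c["intrinsics"];h=np.hypot(p[0],p[1]);r=np.arctan2(h,p[2])*k[0,0]
    return np.array([k[0,2],k[1,2]])+p[:2]/h*r
w=lambda u,v:np.array([u,v],float)
B+=[(W,w(229,134),[-65,100,88]),(W,w(412,134),[-65,-100,88])]
Ld+=[(W,w(180,69),[-68,104,93]),(W,w(463,70),[-68,-104,93]),(W,w(319,52),[-80,0,97])]
C=[(T,t(193,325),25,'b'),(T,t(270,308),-25,'b'),(W,w(297,183),25,'b'),(W,w(344,183),-25,'b'),(W,w(320,190),0,'e'),(T,t(237,325),0,'e'),(S,s(770,275),0,'e')]
def clip(L,lo):
    pin=leverpt([-78,0,58],L);return pin+rot(np.array([0,0,39.7]),L-lo),leverpt([-95,0,30],L)
def f(q):
    b,e=clip(q[4],q[5])
    return np.concatenate([pj(c,world(p,*q[:3]))-u for c,u,p in B]+[pj(c,world(lidpt(p,q[3]),*q[:3]))-u for c,u,p in Ld]+[pj(c,world((b if k=='b' else e)+[0,y,0],*q[:3]))-u for c,u,y,k in C])
r=least_squares(f,[598,71,.19,.9,1.5,2.],x_scale=[10,10,.1,.1,.1,.1],loss='soft_l1',bounds=([500,0,-1,0,1.2,1.8],[700,150,1,1.2,1.9,2.1]))
print(r.x.round(3));R=f(r.x).reshape(-1,2).round(1).tolist();print(R[:len(B)]);print(R[len(B):len(B)+len(Ld)]);print(R[len(B)+len(Ld):])
print(clip(r.x[4],r.x[5]), "edge",lidpt([-35,0,100],r.x[3]))
E
python3 fit2.py
```

```text
[5.99281e+02 7.11410e+01 1.94000e-01 9.40000e-01 1.50600e+00 2.10000e+00]
[[-0.4, -2.0], [0.8, -0.6], [1.3, 2.2], [-0.4, -0.5], [-1.9, -0.8], [-0.9, 1.3], [1.1, -0.0], [-2.0, 1.6], [1.0, 1.5]]
[[-0.2, 1.1], [0.7, -3.1], [0.7, 2.3], [-0.2, 1.4], [-0.1, -1.8], [2.0, 0.2], [-3.9, -0.8], [0.7, -1.9], [0.8, 8.3]]
[[1.3, -0.0], [0.4, 0.1], [-1.6, -0.2], [0.5, -0.3], [-0.0, -4.2], [-0.7, 1.1], [-3.2, 1.4]]
(array([-114.18023195,    0.        ,  104.00418325]), array([-121.008309 ,    0.       ,   86.2578174])) edge [ 15.75511248   0.         179.8942821 ]
```

```bash
sed -i 's/^BOX=.*/BOX=(599.2,71.1,.194)/' h.py; python3 -m jog '[[0,0,-2.8,0,0,0],[4.5,0,-3,0,0,0],[9,0,-3,0,0,0],[13.5,0,-3,0,0,0],[17.3,0,-1.5,0,0,0],[17.3,0,2,0,0,0],[17.3,0,4.4,0,0,0]]' && python3 - <<'E'
from h import *
where()
for a in (.94,.8,.65,.5,.35,.2,.1,.05,.03,.015):
    p=lidpt([-39,0,100],a)+[8,0,0]; print(a,p.round(1))
p=lidpt([-39,0,100],.94)+[8,0,0]
go(p)
E
```

```text
time_s: 2.45
ee_pos: [0.6503, 0.0775, 0.4032]
eef_rot: [-3.141, 0.003, 0.19]
force: [1.1, -1.0, -1.1]
grip_width: 0.0005
grip_force: 0.0
tip box [ 50.9  -3.5 188.2] rpy [-3.141e+00  3.000e-03  1.900e-01] F [ 1.1 -1.  -1.1] t 2.45 w 0.0005 0.0
0.94 [ 21.4   0.  183.1]
0.8 [  8.9   0.  174.4]
0.65 [ -2.9   0.  163.3]
0.5 [-13.    0.  150.6]
0.35 [-21.    0.  136.4]
0.2 [-26.9   0.  121.3]
0.1 [-29.5   0.  110.7]
0.05 [-30.4   0.  105.4]
0.03 [-30.7   0.  103.2]
0.015 [-30.8   0.  101.6]
row [-3.0, -0.34, 0.52] [-0.0, 0.003, -0.004] dist 3.1
```

```bash
python3 -m jog '[[-1.8,0,0.3,0,0,0],[-3,0,0.5,0,0,0],[-3.6,0,0.9,0,0,0],[-4.2,0,1.36,0,0,0],[-4.85,0,1.9,0,0,0],[-5.4,0,2.5,0,0,0],[-5.9,0,3.1,0,0,0],[-6.4,0,3.75,0,0,0]]' && python3 -c "
from h import *
where();go([-26.9,0,121.3]);go([-29.5,0,110.7])"
```

```text
time_s: 3.25
ee_pos: [0.5867, 0.0673, 0.3679]
eef_rot: [3.142, 0.0, 0.192]
force: [1.7, -0.1, 2.5]
grip_width: 0.0004
grip_force: 0.8
tip box [-13.   -1.4 152.9] rpy [3.142 0.    0.192] F [ 1.7 -0.1  2.5] t 3.25 w 0.0004 0.801778711611405
row [-1.39, -0.13, 3.16] [0.0, 0.0, -0.002] dist 3.5
row [-1.65, -0.13, 4.22] [0.0, 0.0, -0.002] dist 4.5
```

```bash
python3 -m jog '[[-0.5,0,0.8,0,0,0],[-0.85,0,1.6,0,0,0],[-1.15,0,2.4,0,0,0],[-1.4,0,3.15,0,0,0],[-1.55,0,3.7,0,0,0],[-1.65,0,4.2,0,0,0],[-1.7,0,4.6,0,0,0],[-1.7,0,4.6,0,0,0]]' && python3 -c "
from h import *
where()"
```

```text
time_s: 4.05
ee_pos: [0.5704, 0.0641, 0.322]
eef_rot: [-3.141, 0.001, 0.192]
force: [0.5, 0.5, -0.2]
grip_width: 0.0004
grip_force: 0.0
tip box [-29.8  -1.3 107. ] rpy [-3.141e+00  1.000e-03  1.920e-01] F [ 0.5  0.5 -0.2] t 4.05 w 0.0004 0.0
```

```bash
python3 -m jog '[[0,0,0.15,0,0,0],[0,0,0.3,0,0,0],[0,0,0.3,0,0,0]]'; python3 -m jog '[[0,0,0.1,0,0,0],[0,0,0.2,0,0,0],[0,0,0.2,0,0,0]]'; python3 -c "
from h import *
where()"
```

```text
time_s: 4.35
ee_pos: [0.5704, 0.0641, 0.3195]
eef_rot: [-3.142, -0.0, 0.192]
force: [0.1, -0.1, -0.7]
grip_width: 0.0003
grip_force: 0.1
time_s: 4.65
ee_pos: [0.5704, 0.0641, 0.3179]
eef_rot: [3.142, -0.0, 0.192]
force: [-2.4, 0.5, 4.0]
grip_width: 0.0008
grip_force: 2.1
tip box [-29.6  -1.3 102.9] rpy [ 3.142 -0.     0.192] F [-2.4  0.5  4. ] t 4.65 w 0.0008 2.1135151537600905
```

```bash
python3 -m jog '[[0,0,0.1,0,0,0],[0,0,0.1,0,0,0]]'; python3 -m jog '[[0,0,-1.5,0,0,0],[-1.5,0,-5,0,0,0],[-5,0,-8,0,0,0],[-9,0,-8,0,0,0],[-10.2,0,-8,0,0,0],[-10.2,0,-8,0,0,0]]' 75; python3 - <<'E'
from h import *
from station import ctrl
where()
c=[ctrl.camera(n) for n in("wrist","top","scene")]
for n,k in zip("wts",c): np.savez(n+"2.npz",**k)
r=lambda i,x,y,w,h,W:cv2.resize(i[y:y+h,x:x+w],(W,W*h//w),interpolation=cv2.INTER_CUBIC)
o=np.zeros((600,800,3),np.uint8)
A=r(c[0]["img"],230,90,180,135,400);B=r(c[2]["img"],250,116,120,135,400)
o[:A.shape[0],:400]=A;o[:B.shape[0],400:]=B;
D=r(c[1]["img"],282,128,120,100,340);o[310:310+D.shape[0],:340]=D
cv2.imwrite("pics/c2.png",o)
E
```

```text
time_s: 4.85
ee_pos: [0.5703, 0.0641, 0.3173]
eef_rot: [3.141, -0.0, 0.192]
force: [-5.3, -0.6, 9.2]
grip_width: 0.0003
grip_force: 4.5
time_s: 5.45
ee_pos: [0.4693, 0.0445, 0.3971]
eef_rot: [3.141, -0.001, 0.192]
force: [0.1, 0.2, 0.0]
grip_width: 0.045
grip_force: 0.0
tip box [-132.4   -1.1  182.1] rpy [ 3.141e+00 -1.000e-03  1.920e-01] F [0.1 0.2 0. ] t 5.45 w 0.045 0.0
```

View pics/c2.png

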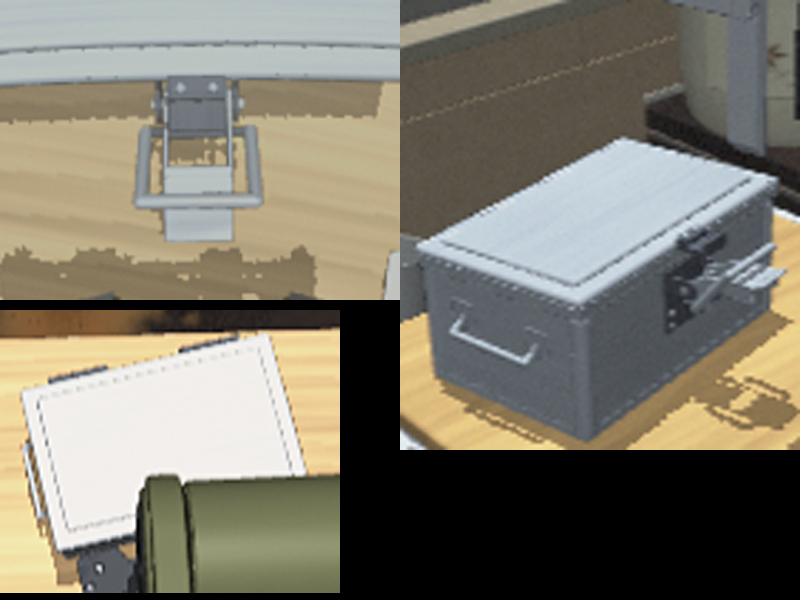

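Lid is down and loose; clip untouched. In the wrist picture the bar runs from (292,180) to (348,180), keeper lip front edge at about row 150, columns 305 to 334.

```bash
python3 - <<'E'
from h import *
from scipy.optimize import least_squares
W=dict(np.load("w2.npz"))
def pj(X,c=W):
    p=c["R"]@X+c["t"];k=c["intrinsics"];h=np.hypot(p[0],p[1]);r=np.arctan2(h,p[2])*k[0,0]
    return np.array([k[0,2],k[1,2]])+p[:2]/h*r
for n,b in dict(lipL=[-90,11,105],lipR=[-90,-11,105],lidfrontMid=[-68,0,104],lidfrontL=[-68,30,104],barL=[-114,25.5,104],barR=[-114,-25.5,104],plateTip=[-125,0,88]).items(): print(n,pj(world(b,*BOX)).round(1))
print("obs barL 291.7,180 R 347.9,180 ; lip 305.6/333 row150; lid front row 126; plate end row 198")
for z in(96,100,104,108):
  s=least_squares(lambda g:np.r_[pj(world([g[0],g[1]+g[2],z],*BOX))-[291.7,180],pj(world([g[0],g[1]-g[2],z],*BOX))-[347.9,180]],[-110,0,25]).x
  print(z,s.round(1))
S=dict(np.load("s2.npz"))
for L,lo in((1.4,2.08),(1.5,2.1),(1.6,2.1),(1.6,2.0)):
  pin=leverpt([-78,0,58],L);b=pin+rot(np.array([0,0,39.7]),L-lo)
  print(L,lo,b.round(1),[(((proj(S,world(b+[0,y,0],*BOX))-[250,116])*3.333)+[400,0]).round() for y in(25,-25)], (((proj(S,world(leverpt([-95,-14,20],L),*BOX))-[250,116])*3.333)+[400,0]).round())
E
```

```text
lipL [305.3 153.8]
lipR [331.9 153.7]
lidfrontMid [318.5 127.1]
lidfrontL [282.2 127.6]
barL [288.6 182. ]
barR [348.8 181.8]
plateTip [318.8 190.6]
obs barL 291.7,180 R 347.9,180 ; lip 305.6/333 row150; lid front row 126; plate end row 198
96 [-113.8   -0.9   24.5]
100 [-113.1   -0.9   24.1]
104 [-112.3   -0.9   23.8]
108 [-111.6   -0.9   23.4]
1.4 2.08 [-116.8    0.   100.5] [array([728., 272.]), array([776., 240.])] [786. 284.]
1.5 2.1 [-114.4    0.   103.8] [array([725., 266.]), array([773., 234.])] [785. 276.]
1.6 2.1 [-111.     0.   107.2] [array([720., 259.]), array([768., 228.])] [783. 267.]
1.6 2.0 [-107.5    0.   109. ] [array([715., 255.]), array([764., 224.])] [783. 267.]
```

```bash
python3 -m jog '[[1.85,0,2,0,0,0.002],[1.85,0,5.5,0,0,0.002],[1.85,0,8,0,0,0.002],[1.85,0,9.4,0,0,0.002],[1.85,0,9.4,0,0,0.002]]' 75 8; python3 -c "
from h import *
where()"; python3 -m jog '[[0,0,0,0,0,0],[0,0,0,0,0,0],[0,0,0,0,0,0],[0,0,0,0,0,0],[0,0,0,0,0,0]]' 40 8; python3 - <<'E'
from h import *
from station import ctrl
where()
c=[ctrl.camera(n) for n in("wrist","scene")]
r=lambda i,x,y,w,h,W:cv2.resize(i[y:y+h,x:x+w],(W,W*h//w),interpolation=cv2.INTER_CUBIC)
o=np.zeros((450,800,3),np.uint8)
A=r(c[0]["img"],230,90,180,170,400);B=r(c[1]["img"],290,130,110,120,400)
o[:A.shape[0],:400]=A;o[:B.shape[0],400:]=B
cv2.imwrite("pics/c3.png",o)
E
```

```text
time_s: 6.1
ee_pos: [0.4888, 0.0483, 0.3003]
eef_rot: [-3.141, 0.004, 0.19]
force: [0.5, 0.1, 1.6]
grip_width: 0.0709
grip_force: 0.0
tip box [-113.5   -0.9   85.3] rpy [-3.141  0.004  0.19 ] F [0.5 0.1 1.6] t 6.1 w 0.0709 0.0
time_s: 6.6
ee_pos: [0.4884, 0.0484, 0.303]
eef_rot: [-3.141, -0.001, 0.19]
force: [-1.1, 5.2, 1.5]
grip_width: 0.0502
grip_force: 8.0
tip box [-112.9   -0.8   88. ] rpy [-3.141e+00 -1.000e-03  1.900e-01] F [-1.1  5.2  1.5] t 6.6 w 0.0502 8.00499421544373
```

View pics/c3.png

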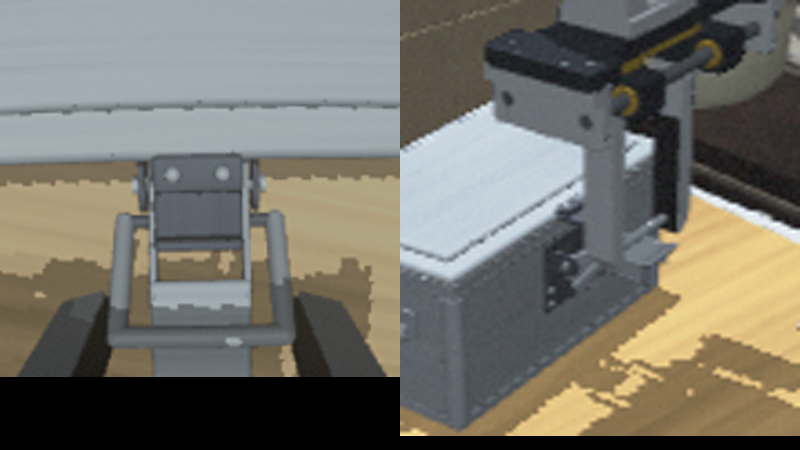

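Bar is held between the fingers (crop row 335), keeper lip front edge at crop row 247, columns 152–243. Solve both positions from their known widths.

```bash
python3 - <<'E'
from h import *
from station import ctrl
from scipy.optimize import least_squares
W=ctrl.camera("wrist")
def pj(X,c=W):
    p=c["R"]@X+c["t"];k=c["intrinsics"];h=np.hypot(p[0],p[1]);r=np.arctan2(h,p[2])*k[0,0]
    return np.array([k[0,2],k[1,2]])+p[:2]/h*r
def sol(l,r,row,hw):
    l=230+l/2.222;r=230+r/2.222;v=90+row/2.222
    f=lambda g:np.r_[pj(world([g[0],g[1]+hw,g[2]],*BOX))-[l,v],pj(world([g[0],g[1]-hw,g[2]],*BOX))-[r,v]]
    return least_squares(f,[-100,0,100]).x.round(1)
print("bar",sol(110,296,335,25.5)); print("bar mean",sol(113,293,335,25.5)); print("lip",sol(152,243,247,11),sol(154,241,243,11))
for b in([-90,0,105.6],[-90,0,96],[-87,0,105.6]): print(b,(pj(world(b,*BOX))-[230,90])*2.222)
for z in(92,96,100,104): print(z,[least_squares(lambda g:[pj(world([g[0],-.9,z],*BOX))[1]-(90+335/2.222)],[-110]).x.round(1)])
where(.1804)
E
```

```text
bar [-115.5   -1.6   91.8]
bar mean [-117.8   -1.6   85.9]
lip [-87.   -0.3 105.7] [-87.9  -0.3  98. ]
[-90, 0, 105.6] [196.16609593 258.818663  ]
[-90, 0, 96] [196.39508531 248.95065821]
[-87, 0, 105.6] [196.08764108 246.8357679 ]
92 [array([-115.2])]
96 [array([-113.6])]
100 [array([-112.1])]
104 [array([-110.5])]
tip box [-113.    -0.9  106.4] rpy [-3.141 -0.     0.19 ] F [-1.1  5.7  0.9] t 6.75 w 0.0507 8.008810160681605
```

```bash
python3 -m jog '[[0,0,0,0,0,0],[0,0,0.3,0,0,0],[0,0,0.6,0,0,0],[0,0,0.6,0,0,0]]' 62; python3 -m jog '[[0,0,0,0,0,0],[0,0,0,0,0,0],[0,0,0,0,0,0]]' 40 12; python3 -c "
from h import *
where()"
```

```text
time_s: 7.15
ee_pos: [0.4883, 0.048, 0.296]
eef_rot: [3.142, 0.001, 0.19]
force: [-0.0, -0.0, 1.1]
grip_width: 0.0586
grip_force: 0.0
time_s: 7.45
ee_pos: [0.4884, 0.0483, 0.2965]
eef_rot: [-3.141, 0.0, 0.19]
force: [-1.6, 3.3, -0.2]
grip_width: 0.0504
grip_force: 12.0
tip box [-113.2   -0.9   81.5] rpy [-3.141  0.     0.19 ] F [-1.6  3.3 -0.2] t 7.45 w 0.0504 11.998920030891895
```

```bash
python3 -m jog '[[0.5,0,-0.5,0,0,0],[1,0,-0.9,0,0,0],[1.35,0,-1.25,0,0,0],[1.75,0,-1.6,0,0,0],[2.15,0,-1.8,0,0,0],[2.15,0,-1.8,0,0,0]]'; python3 - <<'E'
from h import *
from station import ctrl
where()
c=[ctrl.camera(n) for n in("wrist","scene")]
np.savez("w4.npz",**c[0])
r=lambda i,x,y,w,h,W:cv2.resize(i[y:y+h,x:x+w],(W,W*h//w),interpolation=cv2.INTER_CUBIC)
o=np.zeros((450,800,3),np.uint8)
A=r(c[0]["img"],230,110,180,170,400);B=r(c[1]["img"],290,130,110,120,400)
o[:A.shape[0],:400]=A;o[:B.shape[0],400:]=B
cv2.imwrite("pics/c4.png",o)
E
```

```text
time_s: 8.05
ee_pos: [0.51, 0.0526, 0.3148]
eef_rot: [-3.141, 0.0, 0.19]
force: [-1.8, 7.0, -0.8]
grip_width: 0.0503
grip_force: 12.0
tip box [-91.1  -0.8  99.8] rpy [-3.141  0.     0.19 ] F [-1.8  7.  -0.8] t 8.05 w 0.0503 12.000562101602554
```

View pics/c4.png

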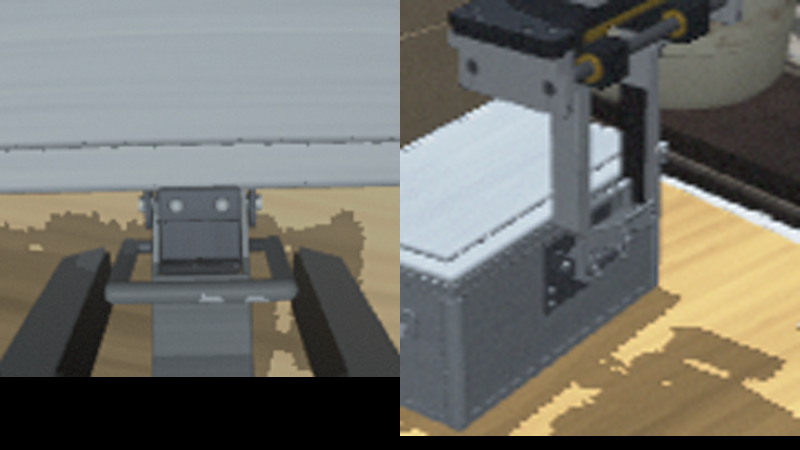

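Loop follows; the bar is at crop row 292 (cols 106–297), just in front of the keeper lip at crop row ~270 (cols 152–243).

```bash
python3 - <<'E'
from h import *
from scipy.optimize import least_squares
W=dict(np.load("w4.npz"))
def pj(X,c=W):
    p=c["R"]@X+c["t"];k=c["intrinsics"];h=np.hypot(p[0],p[1]);r=np.arctan2(h,p[2])*k[0,0]
    return np.array([k[0,2],k[1,2]])+p[:2]/h*r
for z in(108,112,116,120): print(z,[least_squares(lambda g:[pj(world([g[0],-.9,z],*BOX))[1]-(110+292/2.222)],[-110]).x.round(1)], "halfwidth px->mm",least_squares(lambda g:[pj(world([-92,-1+g[0],z],*BOX))[0]-pj(world([-92,-1-g[0],z],*BOX))[0]-191/2.222],[25]).x)
for v in (260,266,272,278): print("lip",v,[least_squares(lambda g:[pj(world([g[0],-.9,105.6],*BOX))[1]-(110+v/2.222)],[-90]).x.round(1)])
for v in (186,191): print("lid",v,[least_squares(lambda g:[pj(world([g[0],-.9,104],*BOX))[1]-(110+v/2.222)],[-90]).x.round(1)])
E
```

```text
108 [array([-92.1])] halfwidth px->mm [-25.56907949]
112 [array([-90.5])] halfwidth px->mm [-25.04255453]
116 [array([-88.9])] halfwidth px->mm [-24.5172042]
120 [array([-87.3])] halfwidth px->mm [-23.99310365]
lip 260 [array([-83.9])]
lip 266 [array([-85.6])]
lip 272 [array([-87.3])]
lip 278 [array([-89.])]
lid 186 [array([-64.1])]
lid 191 [array([-65.5])]
```

```bash
python3 -m jog '[[0,0,-0.25,0,0,0],[0,0,-0.45,0,0,0],[0.4,0,-0.45,0,0,0],[0.9,0,-0.45,0,0,0],[1.3,0,-0.45,0,0,0],[1.3,0,-0.45,0,0,0]]';  python3 -c "
from h import *
where()"; python3 -m jog '[[0,0,0.2,0,0,0],[0,0,0.4,0,0,0],[0,0,0.6,0,0,0],[0,0,0.6,0,0,0]]';  python3 -m jog '[[0,0,0.1,0,0,0],[0,0,0.2,0,0,0],[0,0,0.2,0,0,0]]'; python3 -c "
from h import *
where()"
```

```text
time_s: 8.75
ee_pos: [0.5226, 0.0548, 0.3186]
eef_rot: [-3.141, 0.001, 0.19]
force: [-3.5, 2.1, -10.1]
grip_width: 0.05
grip_force: 12.0
tip box [-78.5  -1.2 103.6] rpy [-3.141e+00  1.000e-03  1.900e-01] F [ -3.5   2.1 -10.1] t 8.75 w 0.05 11.990672908723354
time_s: 9.15
ee_pos: [0.5227, 0.0549, 0.3143]
eef_rot: [3.141, -0.004, 0.19]
force: [-1.8, 6.4, 0.4]
grip_width: 0.0505
grip_force: 12.0
time_s: 9.45
ee_pos: [0.5228, 0.0549, 0.3125]
eef_rot: [3.141, -0.004, 0.19]
force: [-0.6, 6.0, 2.0]
grip_width: 0.0506
grip_force: 12.0
tip box [-77.3  -1.2  97.5] rpy [ 3.141 -0.004  0.19 ] F [-0.6  6.   2. ] t 9.45 w 0.0506 12.000621445477009
```

```bash
python3 - <<'E'
from h import *
from station import ctrl
c=[ctrl.camera(n) for n in("wrist","scene")]
np.savez("w5.npz",**c[0])
r=lambda i,x,y,w,h,W:cv2.resize(i[y:y+h,x:x+w],(W,W*h//w),interpolation=cv2.INTER_CUBIC)
o=np.zeros((450,800,3),np.uint8)
A=r(c[0]["img"],270,160,100,110,400);B=r(c[1]["img"],310,150,80,90,400)
o[:A.shape[0],:400]=A;o[:B.shape[0],400:]=B
cv2.imwrite("pics/c5.png",o)
E
```

```text
(no output)
```

View pics/c5.png

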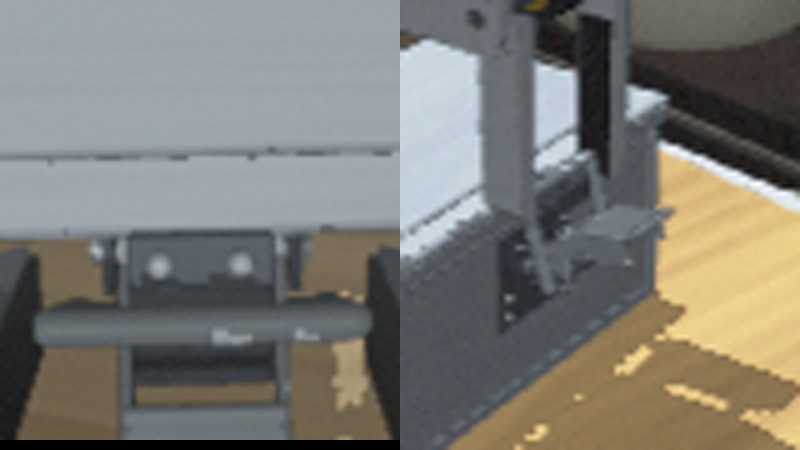

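The bar (crop row 325) now lies between the keeper's shoulder (row 285) and lip (row ~375). Check heights.

```bash
python3 - <<'E'
from h import *
from scipy.optimize import least_squares
W=dict(np.load("w5.npz"))
def pj(X,c=W):
    p=c["R"]@X+c["t"];k=c["intrinsics"];h=np.hypot(p[0],p[1]);r=np.arctan2(h,p[2])*k[0,0]
    return np.array([k[0,2],k[1,2]])+p[:2]/h*r
x=lambda v,z:least_squares(lambda g:[pj(world([g[0],-.9,z],*BOX))[1]-(160+v/4)],[-90]).x.round(1)
for z in(98,102,106,110,114): print(z,x(325,z),least_squares(lambda g:[pj(world([-80,-1+g[0],z],*BOX))[0]-pj(world([-80,-1-g[0],z],*BOX))[0]-337/4],[25]).x)
print("lip",x(372,105.6),x(380,105.6),"lid",x(235,104),"shoulder",x(285,104))
E
python3 -m jog '[[0,0,0.1,0,0,0],[0,0,0.2,0,0,0],[0,0,0.3,0,0,0],[0,0,0.3,0,0,0]]'; python3 -c "
from h import *
where()"
```

```text
98 [-81.3] [-26.13015553]
102 [-79.7] [-25.61260634]
106 [-78.1] [-25.09610167]
110 [-76.6] [-24.58070581]
114 [-75.] [-24.06648816]
lip [-85.9] [-87.2] lid [-64.8] shoulder [-72.6]
time_s: 9.95
ee_pos: [0.5229, 0.0549, 0.3097]
eef_rot: [3.141, -0.005, 0.19]
force: [-0.4, 5.1, 2.7]
grip_width: 0.0507
grip_force: 12.0
tip box [-77.   -1.2  94.7] rpy [ 3.141 -0.005  0.19 ] F [-0.4  5.1  2.7] t 9.95 w 0.0507 12.000584956258535
```

```bash
python3 -m jog '[[0,0,0.1,0,0,0],[0,0,0.2,0,0,0],[0,0,0.2,0,0,0]]'; python3 -m jog '[[0,0,0.1,0,0,0],[0,0,0.2,0,0,0],[0,0,0.2,0,0,0]]';python3 -m jog '[[0,0,0.1,0,0,0],[0,0,0.2,0,0,0],[0,0,0.2,0,0,0]]'; python3 - <<'E'
from h import *
from station import ctrl
where()
c=[ctrl.camera(n) for n in("wrist","scene")]
np.savez("w6.npz",**c[0])
g=cv2.cvtColor(c[0]["img"],cv2.COLOR_BGR2GRAY)
print("col 300-338 mean by row 215..262:",[(v,int(g[v,300:338].mean()),int(g[v,282:298].mean())) for v in range(215,275)])
E
```

```text
time_s: 10.25
ee_pos: [0.523, 0.0549, 0.3082]
eef_rot: [3.141, -0.006, 0.19]
force: [-0.4, 5.5, 5.8]
grip_width: 0.0499
grip_force: 12.0
time_s: 10.55
ee_pos: [0.523, 0.055, 0.3067]
eef_rot: [3.141, -0.006, 0.19]
force: [-2.8, 6.9, 12.5]
grip_width: 0.0503
grip_force: 12.0
time_s: 10.85
ee_pos: [0.5232, 0.055, 0.3051]
eef_rot: [3.141, -0.007, 0.19]
force: [-2.7, 6.1, 13.6]
grip_width: 0.05
grip_force: 12.4
tip box [-76.2  -1.2  90.1] rpy [ 3.141 -0.007  0.19 ] F [-2.7  6.1 13.6] t 10.85 w 0.05 12.428211495280266
col 300-338 mean by row 215..262: [(215, 165, 166), (216, 164, 166), (217, 164, 165), (218, 164, 164), (219, 164, 164), (220, 163, 163), (221, 147, 158), (222, 97, 143), (223, 73, 125), (224, 84, 109), (225, 94, 101), (226, 95, 98), (227, 92, 98), (228, 95, 98), (229, 101, 96), (230, 105, 87), (231, 101, 73), (232, 83, 67), (233, 73, 67), (234, 67, 64), (235, 64, 62), (236, 63, 59), (237, 63, 62), (238, 62, 65), (239, 66, 63), (240, 78, 73), (241, 88, 83), (242, 96, 92), (243, 106, 99), (244, 119, 109), (245, 124, 118), (246, 118, 107), (247, 109, 101), (248, 90, 94), (249, 66, 93), (250, 61, 97), (251, 63, 98), (252, 63, 99), (253, 59, 100), (254, 51, 99), (255, 45, 98), (256, 45, 98), (257, 50, 98), (258, 57, 97), (259, 62, 98), (260, 61, 97), (261, 72, 98), (262, 89, 98), (263, 97, 98), (264, 97, 98), (265, 97, 99), (266, 83, 99), (267, 82, 100), (268, 97, 99), (269, 106, 97), (270, 101, 93), (271, 98, 91), (272, 96, 90), (273, 98, 91), (274, 99, 91)]
```

```bash
python3 -m jog '[[0,0,-0.1,0,0,0],[0,0,-0.1,0,0,0],[0,0,-0.1,0,0,0],[0,0,-1.5,0,0,0],[0,0,-4,0,0,0],[-2,0,-8,0,0,0],[-5.5,0,-9,0,0,0],[-5.5,0,-9,0,0,0]]' 75; python3 - <<'E'
from h import *
from station import ctrl
where()
c=[ctrl.camera(n) for n in("wrist","scene")]
np.savez("w7.npz",**c[0])
r=lambda i,x,y,w,h,W:cv2.resize(i[y:y+h,x:x+w],(W,W*h//w),interpolation=cv2.INTER_CUBIC)
o=np.zeros((450,800,3),np.uint8)
A=r(c[0]["img"],270,110,100,110,400);B=r(c[1]["img"],310,150,80,90,400)
o[:A.shape[0],:400]=A;o[:B.shape[0],400:]=B
cv2.imwrite("pics/c7.png",o)
E
```

```text
time_s: 11.75
ee_pos: [0.4663, 0.0439, 0.394]
eef_rot: [3.141, -0.003, 0.19]
force: [0.6, 0.7, -1.2]
grip_width: 0.0705
grip_force: 0.0
tip box [-135.1   -1.3  179. ] rpy [ 3.141e+00 -3.000e-03  1.900e-01] F [ 0.6  0.7 -1.2] t 11.75 w 0.0705 0.0
```

View pics/c7.png

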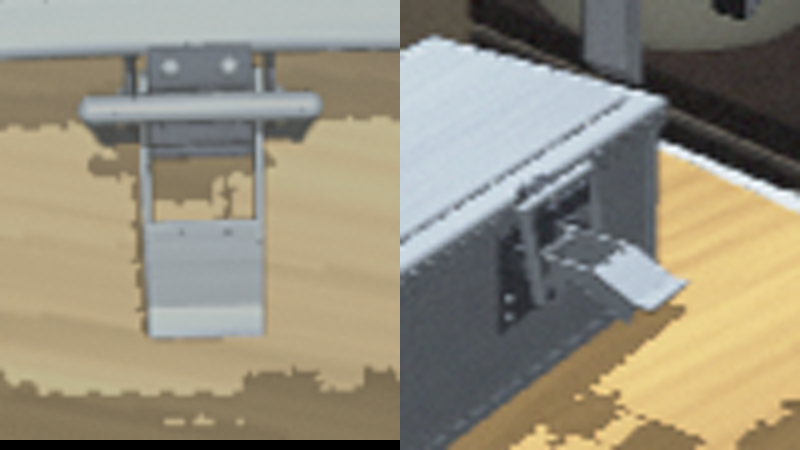

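Bar lies behind the lip (crop row 105), released; the lever points out and slightly down (plate at crop rows 222–335). Now work out the lever arc.

```bash
sed -i 's/^BOX=.*/BOX=(601.6,71.6,.194)/' h.py; python3 - <<'E'
from h import *
where()
go([-133,0,100])
for L in(1.4,1.2,1.0,.8,.6,.45,.3,.15,.0): print(L,(leverpt([-95,0,30],L)-[8,0,0]).round(1))
E
```

```text
tip box [-135.9   -1.3  177.5] rpy [ 3.141e+00 -1.000e-03  1.890e-01] F [ 1.   0.1 -1.2] t 11.85 w 0.0706 0.0
row [0.31, -0.13, 7.75] [0.0, -0.001, -0.005] dist 7.8
1.4 [-130.3    0.    81.6]
1.2 [-131.3    0.    72.6]
1.0 [-130.5    0.    63.6]
0.8 [-128.     0.    54.9]
0.6 [-123.7    0.    46.9]
0.45 [-119.6    0.    41.6]
0.3 [-114.7    0.    36.9]
0.15 [-109.1    0.    33. ]
0.0 [-103.    0.   30.]
```

```bash
python3 -m jog '[[0.4,-0.13,0,0,0,-0.005],[0.4,-0.13,0,0,0,-0.005],[0.4,-0.13,3,0,0,-0.005],[0.4,-0.13,6,0,0,-0.005],[0.4,-0.13,8.2,0,0,-0.005],[0.4,-0.13,8.2,0,0,-0.005]]' 0; python3 -c "
from h import *
where()"; python3 -m jog '[[0,0,1,0,0,0],[0,0,1.6,0,0,0],[0,0,2.2,0,0,0],[0,0,2.6,0,0,0],[0.1,0,3,0,0,0],[0.15,0,3.4,0,0,0],[0.3,0,3.8,0,0,0]]';python3 -c "
from h import *
where()"
```

```text
time_s: 12.45
ee_pos: [0.4719, 0.0464, 0.3071]
eef_rot: [-3.141, 0.006, 0.195]
force: [-0.8, -0.8, -0.2]
grip_width: 0.0257
grip_force: 0.0
tip box [-133.3    0.5   92.1] rpy [-3.141  0.006  0.195] F [-0.8 -0.8 -0.2] t 12.45 w 0.0257 0.0
time_s: 13.15
ee_pos: [0.475, 0.0469, 0.2719]
eef_rot: [3.142, -0.0, 0.195]
force: [-1.5, -1.4, 1.7]
grip_width: 0.0003
grip_force: 1.4
tip box [-129.     0.2   56.9] rpy [ 3.142 -0.     0.195] F [-1.5 -1.4  1.7] t 13.15 w 0.0003 1.3529588584788144
```

```bash
python3 -m jog '[[0.25,0,0.5,0,0,0],[0.5,0,1.0,0,0,0],[0.7,0,1.3,0,0,0],[0.95,0,1.55,0,0,0],[1.2,0,1.8,0,0,0],[1.45,0,2.0,0,0,0],[1.45,0,2,0,0,0]]';python3 -c "
from h import *
where()"; python3 -m jog '[[0.25,0,0.2,0,0,0],[0.5,0,0.4,0,0,0],[0.7,0,0.5,0,0,0],[0.9,0,0.6,0,0,0],[0.9,0,0.6,0,0,0]]';python3 -c "
from h import *
where()"
```

```text
time_s: 13.85
ee_pos: [0.4894, 0.0498, 0.2518]
eef_rot: [-3.142, 0.0, 0.195]
force: [0.2, 0.5, -0.8]
grip_width: 0.0002
grip_force: 0.0
tip box [-114.3    0.2   36.8] rpy [-3.142  0.     0.195] F [ 0.2  0.5 -0.8] t 13.85 w 0.0002 0.021434755458358268
time_s: 14.35
ee_pos: [0.4981, 0.0515, 0.2459]
eef_rot: [-3.142, 0.0, 0.195]
force: [-0.9, -0.6, -0.7]
grip_width: 0.0001
grip_force: 0.5
tip box [-105.5    0.2   30.9] rpy [-3.142  0.     0.195] F [-0.9 -0.6 -0.7] t 14.35 w 0.0001 0.4515422461554408
```

```bash
for i in 1 2 3; do python3 -m jog '[[0.1,0,0,0,0,0],[0.2,0,0,0,0,0],[0.2,0,0,0,0,0]]' | grep -E "ee_pos|^force"; done; python3 -c "
from h import *
where()"
```

```text
ee_pos: [0.4993, 0.0517, 0.2458]
force: [-10.0, -2.8, 5.2]
ee_pos: [0.5004, 0.0519, 0.2457]
force: [-24.3, -5.9, 16.8]
ee_pos: [0.5023, 0.0524, 0.2457]
force: [-25.1, -4.9, 17.3]
tip box [-102.8    0.4   30.7] rpy [-3.141  0.008  0.195] F [-25.1  -4.9  17.3] t 15.25 w 0.0003 12.908688532188535
```

```bash
python3 -m jog '[[-0.4,0,0,0,0,0],[-2.5,0,0,0,0,0],[-4,0,-3,0,0,0],[-4,0,-8,0,0,0],[-4,0,-13,0,0,0],[-4,0,-15,0,0,0],[-4,0,-15,0,0,0]]'; python3 - <<'E'
from h import *
from station import ctrl
where()
c=[ctrl.camera(n) for n in("wrist","scene")]
np.savez("w8.npz",**c[0]);np.savez("s8.npz",**c[1])
r=lambda i,x,y,w,h,W:cv2.resize(i[y:y+h,x:x+w],(W,W*h//w),interpolation=cv2.INTER_CUBIC)
o=np.zeros((600,800,3),np.uint8)
A=r(c[0]["img"],270,100,100,110,400);B=r(c[1]["img"],310,150,80,120,400)
o[:A.shape[0],:400]=A;o[:B.shape[0],400:]=B
cv2.imwrite("pics/c8.png",o)
a=cv2.cvtColor(np.load("s2.npz")["img"],6).astype(float)
b=cv2.cvtColor(c[1]["img"],6).astype(float)
for n,(x,y,w,h) in dict(boxleft=(255,180,45,68),garlic=(275,272,40,36),jar=(215,200,36,60),spoon=(395,212,30,30),tumbler=(172,205,45,60)).items():
    print(n,cv2.phaseCorrelate(a[y:y+h,x:x+w],b[y:y+h,x:x+w]))
E
```

```text
time_s: 15.95
ee_pos: [0.4647, 0.0449, 0.3993]
eef_rot: [3.14, -0.006, 0.195]
force: [0.1, 0.1, -0.1]
grip_width: 0.0004
grip_force: 0.0
tip box [-138.2   -0.   184.3] rpy [ 3.14  -0.006  0.195] F [ 0.1  0.1 -0.1] t 15.95 w 0.0004 0.0
boxleft ((0.2809715893250164, 0.001042492553843033), 1.062348378440485)
garlic ((0.010429523891325232, 0.0010981758993224844), 1.0014782557879882)
jar ((-0.02702059827421266, -0.0012444377512075278), 0.9910067452399226)
spoon ((0.005749337559171508, 0.0009963386091751403), 1.0243279707425195)
tumbler ((0.44135397882970295, -0.007509883611096058), 1.003550462728532)
```

View pics/c8.png

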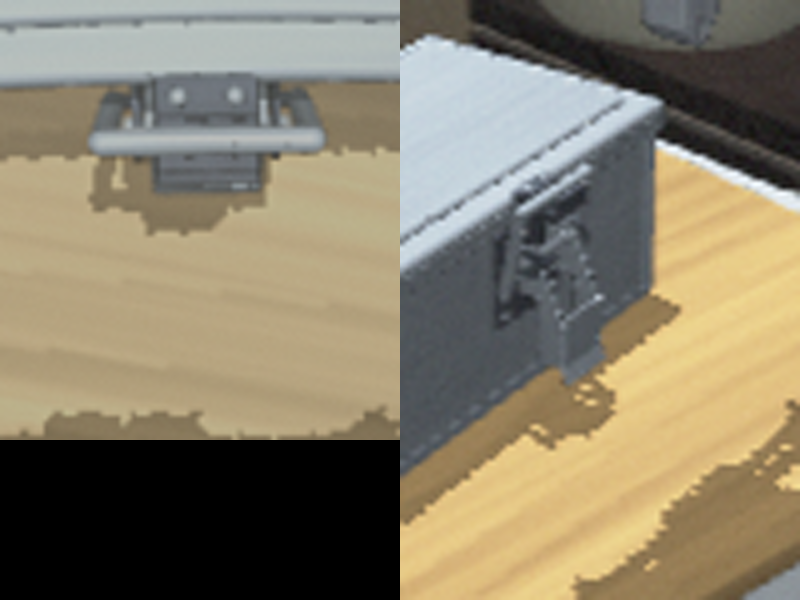

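```bash
python3 - <<'E'
from h import *
W=dict(np.load("w8.npz"));S=dict(np.load("s8.npz"))
def pj(X,c=W):
    p=c["R"]@X+c["t"];k=c["intrinsics"];h=np.hypot(p[0],p[1]);r=np.arctan2(h,p[2])*k[0,0]
    return np.array([k[0,2],k[1,2]])+p[:2]/h*r
print("cam",-W["R"].T@W["t"], W["R"][2])
def sh(n,b):
    X=world(b,*BOX);print(n,np.round(b,0),"W",((pj(X)-[270,100])*4).round(),"S",((proj(S,X)-[310,150])*5+[400,0]).round())
for y in(14,-14): sh("lidfront",[-68,y,100]); sh("liptop",[-90,y*11/14,101])
for y in (25,-25): sh("bar seated",[-81,y,98]);sh("bar loose",[-81,y,102.6])
for L in(0,.15,.3,.5,.8):
  print("L",L)
  for y in(14,-14):
    for z in(48,24): sh("plate",leverpt([-95,y,z],L))
  sh("pin",leverpt([-78,22,58],L))
E
```

```text
cam [0.53059438 0.05783174 0.37950556] [-0.2243038  -0.04615923 -0.97342546]
lidfront [-68  14 100] W [134.  83.] S [505. 193.]
liptop [-90.  11. 101.] W [148. 186.] S [553. 203.]
lidfront [-68 -14 100] W [266.  83.] S [546. 168.]
liptop [-90. -11. 101.] W [252. 186.] S [585. 182.]
bar seated [-81  25  98] W [ 83. 144.] S [515. 216.]
bar loose [-81.  25. 103.] W [ 81. 145.] S [515. 206.]
bar seated [-81 -25  98] W [317. 144.] S [587. 171.]
bar loose [-81. -25. 103.] W [319. 145.] S [587. 161.]
L 0
plate [-95.  14.  48.] W [145. 192.] S [559. 323.]
plate [-95.  14.  24.] W [149. 186.] S [560. 372.]
plate [-95. -14.  48.] W [255. 192.] S [599. 295.]
plate [-95. -14.  24.] W [251. 186.] S [598. 344.]
pin [-78.  22.  58.] W [110. 127.] S [514. 298.]
L 0.15
plate [-98.  14.  51.] W [144. 206.] S [566. 319.]
plate [-102.   14.   27.] W [148. 212.] S [573. 371.]
plate [-98. -14.  51.] W [255. 206.] S [605. 292.]
plate [-102.  -14.   27.] W [251. 212.] S [612. 343.]
pin [-80.  22.  58.] W [110. 135.] S [518. 299.]
L 0.3
plate [-101.   14.   54.] W [144. 219.] S [572. 315.]
plate [-108.   14.   31.] W [148. 237.] S [586. 368.]
plate [-101.  -14.   54.] W [256. 219.] S [611. 287.]
plate [-108.  -14.   31.] W [252. 237.] S [625. 339.]
pin [-82.  22.  59.] W [110. 143.] S [522. 299.]
L 0.5
plate [-104.   14.   59.] W [143. 233.] S [578. 306.]
plate [-116.   14.   38.] W [147. 268.] S [601. 359.]
plate [-104.  -14.   59.] W [257. 233.] S [618. 279.]
plate [-116.  -14.   38.] W [253. 268.] S [640. 331.]
pin [-85.  22.  60.] W [110. 154.] S [527. 299.]
L 0.8
plate [-107.   14.   67.] W [142. 248.] S [583. 290.]
plate [-124.   14.   51.] W [145. 307.] S [618. 339.]
plate [-107.  -14.   67.] W [258. 248.] S [623. 263.]
plate [-124.  -14.   51.] W [255. 307.] S [657. 310.]
pin [-88.  22.  62.] W [109. 168.] S [534. 296.]
```

The last view matches the closed model: plate edge at row 190 (lever about 0), bar at row 140, behind the lip at row 186. The lid is flat and the box has moved about 1 mm at most.

```bash
python3 -c "
from station import ctrl
print(ctrl.hand_in())"
```

```text
the job is handed in; nothing more can be done
None
```

I handed the job in at about 16 s: the lid is down, the loop's bar lies behind the keeper lip, the lever is pressed flat, and the arm is clear. The final lever push reached about 31 N, more than needed, but the images show the box shifted by no more than about 1 mm. The hand-in gave no verdict.

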